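# Load two wired enclosures on the gravity roller lane

### The job

Swing the lane's stop arm fully across the low end of the rollers. Then send the two light grey rectangular enclosures to the next bench's pick-up end, the long one first and the short one after it: set each one down (not dropped) squarely between the side rails at the top end of the lane, blank end facing downhill and cable glands trailing uphill, and let go so that it rolls by itself, the long one to the stop and the short one up against the glands of the long one. Leave the other things on the bench where they are.

Things in the scene. Friction and masses are not known exactly. Their poses are not given: they have to be found in the camera images.
- bed: Sloped roller lane fixed to the bench: aluminium side rails, 13 free steel rollers. Origin: mid-width on the plane of the roller tops at the low end, at the uphill face of the closed stop arm, 58 mm above the bench. +x runs uphill along the lane (slope 0.14 rad), +z square to the roller plane (upward). Rollers span x = 3 to 321 mm; rails: inner faces at y = -36 and 36, 6 mm thick, tops 8 mm above the rollers
- load_point (a point): A point mid-width on the plane of the roller tops near the lane's top end, 245 mm uphill of the bed's origin: a good place for the centre of an enclosure being set down. Things let go on the rollers roll downhill at once, at up to about 0.4 m/s
- stop_arm (a joint): Steel stop arm, 12 mm wide, 96 mm from pivot to tip, 13 to 31 mm above the roller plane, turning about the bed's z through bed point x = -6, y = -54 mm. 0 rad: folded, pointing uphill outside the rail; grows as it swings inward over the rail (from bed +x to bed +y) to its end at 1.571: fully across the lane. Stays where left (friction 0.08 N m); rolling boxes press it against its end
- stop_knob (a point): Middle of the upright black round knob (20 mm diameter, 46 mm tall, its axis along the bed's z) on top of the stop arm, 86 mm from the pivot; the point is 54 mm above the roller plane, the knob spans 31 to 77 mm above it
- long_box: Long light grey plastic enclosure, 110 mm long (its x) x 60 mm wide (y) x 62 mm tall, about 0.36 kg, with two black cable glands sticking out 18 mm from its +x end; origin at the centre of the underside of the 110 x 60 body
- long_box_glands (a point): Between the outer tips of the long enclosure's two glands (18 mm diameter, 30 mm apart), 34 mm above its underside, 73 mm from its origin along its +x
- short_box: Short light grey plastic enclosure, 80 mm long (its x) x 60 mm wide (y) x 52 mm tall, about 0.24 kg, with two black cable glands sticking out 18 mm from its +x end; origin at the centre of the underside of the 80 x 60 body
- short_box_glands (a point): Between the outer tips of the short enclosure's two glands, 28 mm above its underside, 58 mm from its origin along its +x
- round_box: Bystander: round white junction box, 84 mm diameter, 42 mm tall, no glands; origin at the centre of its underside. It stands among the enclosures
- screwdriver: Bystander: screwdriver lying on the bench, 190 mm long along its x
- meter: Bystander: black hand-held multimeter lying flat, 150 x 75 x 41 mm (length along its x); origin at the centre of its underside
- hammer: Bystander: hammer lying along its x, left of the lane

How it is judged (in metres and radians):
On the way, in this order (a step that is already met when the one before it is completed fails the run):
1. the stop arm is swung fully across the lane (value of joint stop_arm above 1.45 rad), for 0.1 s.
2. the long enclosure has rolled to the stop and lies still, blank end first (value of joint stop_arm above 1.45 rad and x of long_box in the frame of bed between 0.044 and 0.068 m and x of long_box_glands in the frame of bed above 0.1 m and y of long_box in the frame of bed between -0.016 and 0.016 m and z of long_box in the frame of bed between -0.008 and 0.008 m and angle between the z axis of long_box and the z axis of bed, either way round below 0.08 rad and angle between the x axis of long_box and the x axis of bed, either way round below 0.17 rad and linear speed of long_box below 0.02 m/s and contact force between the fingers and long_box below 0.1 N), for 0.2 s.
3. the short enclosure has rolled up behind it and lies still, blank end first (all of step 2 and x of short_box in the frame of bed between 0.154 and 0.186 m and x of short_box_glands in the frame of bed above 0.19 m and y of short_box in the frame of bed between -0.016 and 0.016 m and z of short_box in the frame of bed between -0.008 and 0.008 m and angle between the z axis of short_box and the z axis of bed, either way round below 0.08 rad and angle between the x axis of short_box and the x axis of bed, either way round below 0.17 rad and linear speed of short_box below 0.02 m/s and contact force between the fingers and short_box below 0.1 N), for 0.2 s.
At the end, for the whole second after the job is handed in: Stop arm across the lane (over 1.45 rad). Both enclosures untouched, at rest flat on the rollers, within 16 mm of mid-lane and 0.17 rad of its line, glands uphill: the long one at the stop (centre 44 to 68 mm from the stop face), the short one right behind (154 to 186 mm) (all of step 3).
It fails at once if the long enclosure is dropped onto the lane (let go more than 20 mm above the rollers) (x of long_box in the frame of bed between -0.06 and 0.36 m and y of long_box in the frame of bed between -0.06 and 0.06 m and z of long_box in the frame of bed between 0.02 and 0.2 m and contact force between the fingers and long_box below 0.02 N).
It fails at once if the short enclosure is dropped onto the lane (let go more than 20 mm above the rollers) (x of short_box in the frame of bed between -0.06 and 0.36 m and y of short_box in the frame of bed between -0.06 and 0.06 m and z of short_box in the frame of bed between 0.02 and 0.2 m and contact force between the fingers and short_box below 0.02 N).
It fails at once if the long enclosure is pushed or held in the lower part of the lane instead of rolling there (centre less than 140 mm from the stop) (x of long_box in the frame of bed between -0.06 and 0.36 m and y of long_box in the frame of bed between -0.06 and 0.06 m and z of long_box in the frame of bed between -0.02 and 0.05 m and x of long_box in the frame of bed below 0.14 m and contact force between the fingers and long_box above 2 N).
It fails at once if the short enclosure is pushed or held up to the long one instead of rolling there (centre less than 190 mm from the stop) (x of short_box in the frame of bed between -0.06 and 0.36 m and y of short_box in the frame of bed between -0.06 and 0.06 m and z of short_box in the frame of bed between -0.02 and 0.05 m and x of short_box in the frame of bed below 0.19 m and contact force between the fingers and short_box above 2 N).
It fails at once if another thing on the bench is disturbed (moved over 40 mm) (distance of any of round_box, screwdriver, meter, hammer from where it was at the start of the episode above 0.04 m).
It also fails if it takes over 72 s, if anything falls off the work surface, if the arm or the gripper's body presses on something with over 40 N, if the wrist force passes 120 N, or if a joint passes its speed limit or range.

### The arm

A 6-joint arm with a two-finger parallel gripper is mounted at the origin on the work surface. World frame = base frame: x ahead of the robot, y to its left, z up, the work surface at z = 0. Lengths are in mm, angles in rad, forces in N, time in s.
With the tool pointing down it reaches from about 275 to 750 mm from the base axis. Payload 10.2 kg.
Tool frame: the origin (TCP) lies at the very end of the fingers, on their centre line; the grasp point (between the pads) lies 19 mm behind it (ctrl.tcp_to_grasp is the distance from the TCP to the grasp point, in mm); z points along the fingers, x is the direction in which the jaws open and shut, and the axes are right-handed (so a half turn about z gives the same grasp; the last joint's range is limited). The gripper opens to 85 mm and grips with 20 to 120 N. Pads are 22 mm wide; open, the fingers measure 114 mm over their backs; the gripper's body (76 mm by 85 mm) begins 54 mm behind the grasp point. The pads swing forward as they close: fully open they stand 13 mm farther back than shut.
Start: joints at [0.945, 0.313, 1.498, -0, 1.331, -0.223], TCP at [205.811, 482.984, 231.294] pointing down, gripper open.
Joint ranges: [-2.94, 2.94], [-0.97, 2.17], [0.19, 2.56], [-1.23, 4.37], [0.02, 3.11], [-2.88, 2.88]. Speed limits (rad/s): [2.39, 2.39, 3.01, 3.14, 3.14, 3.14].

### API

Orientations are given as a unit quaternion [w, x, y, z].
In Python, from rig import monitor, vision, order, ctrl gives the robot as it stands. The module is installed in compiled form; this text tells all that it offers.
- The arm moves only by the shell command python3 -m pendant 'ROWS' [FORCE]. ROWS is JSON, a list that holds one entry, the list of rows, each a list of 5 numbers: the closure, from -1 (fully open) to 1 (shut), then the shift along the world's x, y, z in m, then the turn about the world's z in degrees. In form: [[[fingers, dx, dy, dz, spin], ...]]. A call has 1 to 20 rows; each row is the pose to reach, as a shift and turn from the pose commanded when the call began; what a row does not reach only later rows make up. A row lasts 1/10 s, in which the tool goes at most 50 mm and 8.59 degrees, less where a joint would pass 70% of its speed; a pose out of reach is approached as far as the arm can. A call with a gripper value outside its range is refused whole. The fingers move at their own pace and stop on an object; FORCE is the grip in N (left out, the last holds). Time passes only in rows, so rows that repeat a pose let the fingers close. It gives the time, the measured TCP pose, the force and the opening at its end, in the units of the state.
- monitor.sense(): the state, without advancing time (a new reading comes with each control period).
- vision.capture(name): name is "scene" or "top"; returns (picture, depth): 400x640x3 uint8, red, green, blue; 400x640 float32, mm along the optical axis (not along the pixel's ray), 0 where there is no reading.
- vision.camera_info(name): a dict with "fov_y" (degrees; the focal length in pixels is half the picture's height over the tangent of half this angle, whatever the lens; pixels are square), "cx", "cy" (the principal point, pixels), "R" (3x3) and "t" (3): a world point X has camera coordinates R X + t. Camera axes: x right, y down, z forward; pixel columns grow to the right and rows downward; lengths in mm; the calibration is good to about 2 mm. A picture is of the moment at which its call begins. camera_info takes no time and is no camera call.
- order.finish_job(): hands the job in, once; it reports no verdict.
The state is a dict: "time_s": time; "joints": joint angles; "dq": joint speeds; "tau": joint torques, N m; "eef_pos": TCP position; "ee_rot": TCP orientation; "force": force on the tool from outside, world axes, zero at the start; "wrist_torque": the same for the moment, N m; "grip_width": opening from 0.0 (shut) to 1.0 (fully open).
Only numpy, scipy, OpenCV 4.12 (cv2) and the standard library are available. Lean on these libraries where they do the work, as an engineer would, in place of code of your own. Each camera call takes 0.05 s, during which the arm holds its last target.

## Working session

There is one attempt and no reset: what is moved stays moved. The work goes in short steps, Python scripts to look and compute and a shell command to move; the robot and the scene stay as the last step left them, time stands still between calls to the robot, and variables do not carry over. Pictures are saved under pics/ and viewed, and the job is handed in when it is done.

```bash
mkdir -p pics; ls; python3 - <<'E'
from rig import monitor, vision, ctrl
import cv2,numpy as np
s=monitor.sense();print(s['time_s'],s['eef_pos'],s['ee_rot'],s['grip_width'],ctrl.tcp_to_grasp)
for n in ['top','scene']:
    im,d=vision.capture(n); cv2.imwrite(f'pics/{n}0.png',im[:,:,::-1]); np.save(f'pics/{n}0d.npy',d)
    print(n,vision.camera_info(n))
E
```

```text
pics
0.0 [205.65260504 482.75081694 230.69756282] [ 2.45399750e-04  8.34262699e-01  5.51366740e-01 -6.38288170e-04] 0.999929177929838 18.700000000000003
top {'fov_y': 48.10987158684068, 'cx': 319.724174525425, 'cy': 199.02425350854048, 'R': array([[ 0.01585959, -0.99983302,  0.00907739],
       [-0.99241591, -0.01684743, -0.12176548],
       [ 0.12189807, -0.0070774 , -0.99251739]]), 't': array([ -51.76584294,  605.95822928, 1333.31009213])}
scene {'fov_y': 54.512042510638814, 'cx': 325.83785424337185, 'cy': 202.08489632939165, 'R': array([[ 0.857066  ,  0.51511822, -0.00954394],
       [ 0.36798937, -0.6250244 , -0.68842452],
       [-0.36058521,  0.58651318, -0.7252452 ]]), 't': array([-495.05287586, -192.23695162, 1377.01511502])}
```

View pics/top0.png

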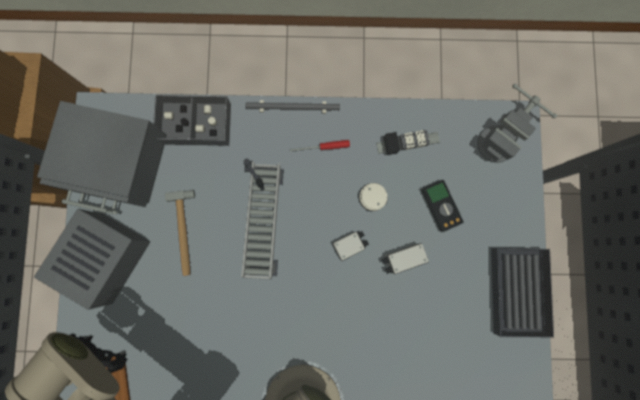

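View pics/scene0.png

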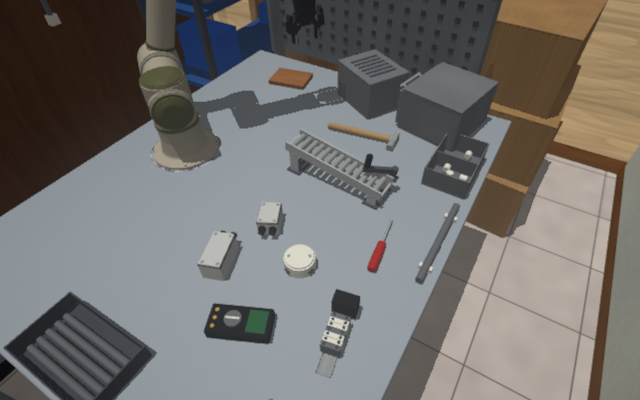

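```bash
cat > h.py <<'E'
from rig import monitor, vision, ctrl
import cv2,numpy as np
def cloud(n,d):
    c=vision.camera_info(n);f=200/np.tan(np.radians(c['fov_y']/2))
    v,u=np.mgrid[0:400,0:640]
    P=np.stack([(u-c['cx'])/f*d,(v-c['cy'])/f*d,d],-1)
    return (P-c['t'])@c['R']
def crop(im,x0,y0,x1,y1,k,fn):
    cv2.imwrite(fn,cv2.resize(im[y0:y1,x0:x1,::-1],None,fx=k,fy=k,interpolation=cv2.INTER_CUBIC))
E
python3 - <<'E'
from h import *
t=cv2.imread('pics/top0.png')[:,:,::-1]; s=cv2.imread('pics/scene0.png')[:,:,::-1]
a=cv2.resize(t[145:290,230:300],None,fx=4,fy=4,interpolation=cv2.INTER_CUBIC)
b=cv2.resize(s[120:210,270:410],None,fx=3.4,fy=4,interpolation=cv2.INTER_CUBIC)
c=np.zeros((590,780,3),np.uint8);c[:580,:280]=a;c[:360,290:290+b.shape[1]]=b
cv2.imwrite('pics/lane.png',c[:,:,::-1])
crop(t,320,170,480,290,5,'pics/boxes.png')
d=np.load('pics/top0d.npy');P=cloud('top',d)
for (u,v) in [(300,300),(258,277),(244,277),(272,277),(278,165),(252,165),(248,162),(260,184),(254,172),(349,245),(406,258),(373,197)]:
    print((u,v),P[v,u].round(0))
E
```

```text
(300, 300) [299.  13.  -1.]
(258, 277) [372. 132.  93.]
(244, 277) [371. 172.  91.]
(272, 277) [367. 101.   2.]
(278, 165) [705.  86.  65.]
(252, 165) [703. 164.  67.]
(248, 162) [708. 174.  85.]
(260, 184) [634. 129. 141.]
(254, 172) [677. 154.  91.]
(349, 245) [ 468. -132.   50.]
(406, 258) [ 432. -301.   58.]
(373, 197) [ 615. -204.   46.]
```

View pics/lane.png

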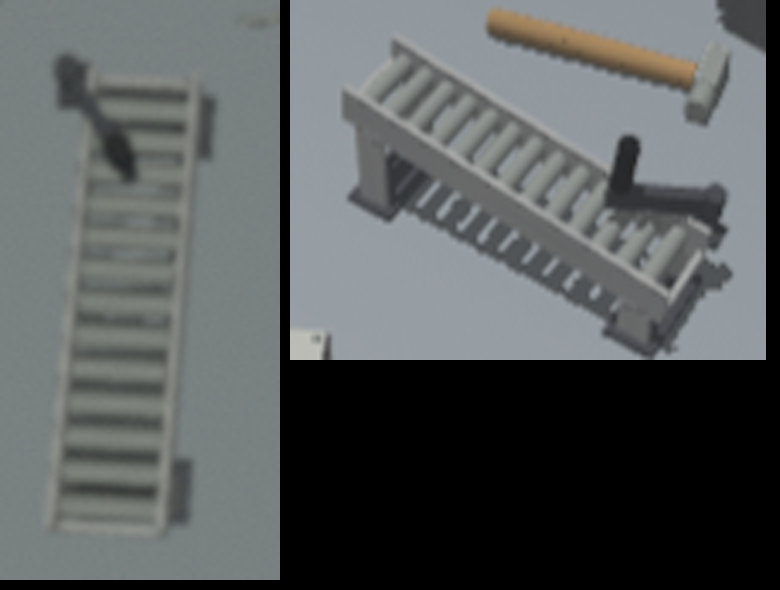

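View pics/boxes.png

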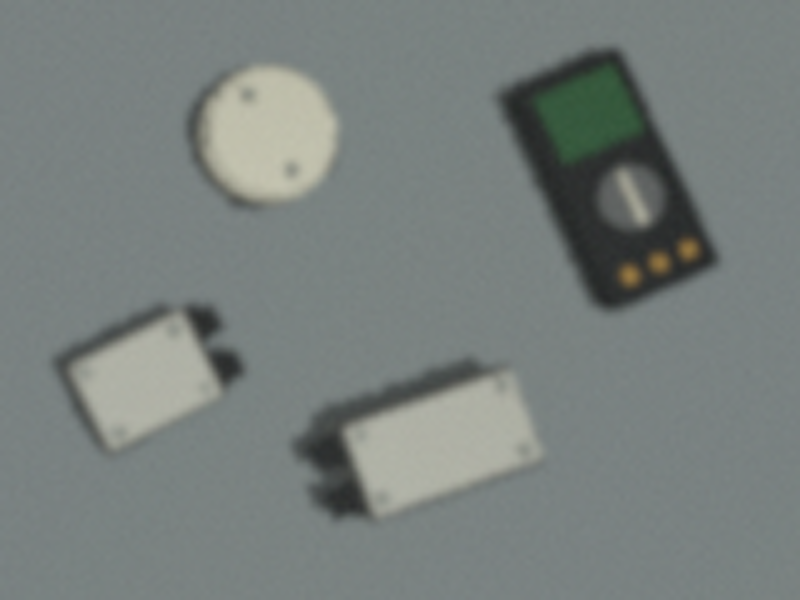

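```bash
cat >> h.py <<'E'
def rect(P,m):
    q=P[m][:,:2].astype(np.float32); r=cv2.minAreaRect(q); return r,cv2.boxPoints(r),len(q)
E
python3 - <<'E'
from h import *
t=cv2.imread('pics/top0.png')[:,:,::-1].astype(int)
d=np.load('pics/top0d.npy');P=cloud('top',d)
d2=np.load('pics/scene0d.npy');P2=cloud('scene',d2)
v,u=np.mgrid[0:400,0:640]
for nm,PP in (('top',P),('scene',P2)):
  x,y,z=PP[...,0],PP[...,1],PP[...,2]
  # table check
  m=(x>300)&(x<700)&(y>-60)&(y<40)
  print(nm,'table z',np.median(z[m]))
  for b,cx,cy,h in (('short',468,-132,52),('long',432,-301,62),('round',615,-204,42)):
    m=(np.hypot(x-cx,y-cy)<85)&(z>h-7)&(z<h+10)
    r,bp,n=rect(PP,m); print(b,n,np.round(r[0],1),np.round(r[1],1),round(r[2],1),'zmed',np.median(z[m]).round(1), 'cen',PP[m].mean(0).round(1))
    w=PP[m][:,:2];w=w-w.mean(0);ev,V=np.linalg.eigh(w.T@w/len(w));print('  pca yaw',np.degrees(np.arctan2(V[1,1],V[0,1])).round(1),np.sqrt(12*ev).round(1))
  # lane
  m=(x>350)&(x<730)&(y>75)&(y<195)&(z>48)&(z<125)
  for lo in range(370,700,30):
    k=m&(x>=lo)&(x<lo+30)
    print(lo,k.sum(),'y',np.percentile(y[k],[1,50,99]).round(0),'z',np.percentile(z[k],[20,50,95]).round(0))
E
```

```text
top table z 0.5794143309922031
short 519 [ 464.8 -129.8] [60.  79.4] 27.3 zmed 51.6 cen [ 464.5 -129.7   51.4]
  pca yaw 116.9 [59.6 78.1]
long 729 [ 430.3 -304.7] [ 60.3 109.5] 19.9 zmed 61.8 cen [ 430.3 -304.3   61.6]
  pca yaw 109.8 [ 59.1 108.8]
round 529 [ 615.9 -204.9] [80.5 79.9] 2.3 zmed 41.2 cen [ 616.4 -204.3   41.1]
  pca yaw 119.9 [69.3 70.2]
370 269 y [ 94. 137. 178.] z [ 94. 100. 111.]
400 247 y [ 93. 135. 177.] z [ 92.  97. 108.]
430 264 y [ 92. 137. 176.] z [ 89.  93. 103.]
460 261 y [ 91. 131. 175.] z [85. 88. 99.]
490 239 y [ 90. 133. 174.] z [80. 83. 94.]
520 213 y [ 89. 130. 173.] z [76. 79. 90.]
550 243 y [ 88. 131. 171.] z [70. 75. 86.]
580 246 y [ 87. 130. 170.] z [67. 71. 82.]
610 237 y [ 86. 127. 169.] z [ 64.  68. 110.]
640 182 y [ 85. 121. 169.] z [60. 64. 95.]
670 231 y [ 83. 138. 190.] z [55. 59. 93.]
scene table z -1.3055391105369782
short 449 [ 470.2 -133.8] [59.  82.9] 27.5 zmed 50.6 cen [ 471.4 -136.2   50.5]
  pca yaw 116.8 [58.2 81.4]
long 822 [ 435.5 -308.2] [ 60.3 111.6] 20.3 zmed 61.0 cen [ 437.8 -311.5   60.7]
  pca yaw 109.5 [ 59.9 109.9]
round 612 [ 622.3 -211. ] [80.3 75.6] 32.2 zmed 40.7 cen [ 623.6 -211.3   40.5]
  pca yaw 174.6 [68.3 68.6]
370 233 y [ 88. 119. 174.] z [ 84.  96. 109.]
400 241 y [ 88. 118. 173.] z [ 78.  93. 106.]
430 210 y [ 87. 122. 172.] z [ 83.  91. 102.]
460 219 y [ 86. 125. 173.] z [81. 87. 98.]
490 239 y [ 86. 122. 171.] z [76. 83. 92.]
520 248 y [ 83. 127. 169.] z [71. 78. 89.]
550 217 y [ 83. 119. 168.] z [66. 74. 84.]
580 227 y [ 82. 118. 168.] z [64. 70. 80.]
610 204 y [ 80. 113. 163.] z [ 63.  67. 103.]
640 287 y [ 80. 125. 159.] z [ 59.  64. 113.]
670 281 y [ 79. 144. 175.] z [55. 60. 91.]
```

```bash
cat >> h.py <<'E'
def bedframe(o,yaw):
    s=0.14; c=np.cos
    hx=np.array([np.cos(yaw),np.sin(yaw),0]);X=hx*np.cos(s)+np.array([0,0,np.sin(s)])
    Y=np.array([-np.sin(yaw),np.cos(yaw),0]);Z=np.cross(X,Y)
    return np.array([o[0],o[1],58.]),np.stack([X,Y,Z],1)
def proj(n,W):
    c=vision.camera_info(n);f=200/np.tan(np.radians(c['fov_y']/2))
    q=W@c['R'].T+c['t'];return q[...,0]/q[...,2]*f+c['cx'],q[...,1]/q[...,2]*f+c['cy']
def rectify(n,im,o,yaw,z,k=2,x0=-60,x1=350,y0=-80,y1=80):
    O,R=bedframe(o,yaw)
    xs,ys=np.meshgrid(np.arange(x0,x1,1/k),np.arange(y0,y1,1/k))
    W=O+np.stack([xs,ys,0*xs+z],-1)@R.T
    u,v=proj(n,W)
    return cv2.remap(im,u.astype(np.float32),v.astype(np.float32),cv2.INTER_CUBIC)
E
python3 - <<'E'
from h import *
from scipy.optimize import minimize
for n in ('top','scene'):
    im=cv2.imread(f'pics/{n}0.png')
    o=(700,126) if n=='top' else (703,120)
    for z,nm in ((0,'rol'),(8,'rail')):
        r=rectify(n,im,o,np.pi-0.033,z)
        # gridlines
        for x in (0,162,245,324): cv2.line(r,((x+60)*2,0),((x+60)*2,319),(0,0,255),1)
        for y in (-42,-36,36,42): cv2.line(r,(0,(y+80)*2),(819,(y+80)*2),(0,255,0) if abs(y)==36 else (255,0,0),1)
        globals().setdefault('L',[]).append(r[:, :780])
A=np.vstack([L[0],L[1]])[:600];cv2.imwrite('pics/rec_top.png',np.vstack([L[0][20:300],L[1][20:300]]));cv2.imwrite('pics/rec_scene.png',np.vstack([L[2][20:300],L[3][20:300]]))
E
```

```text
(no output)
```

View pics/rec_top.png

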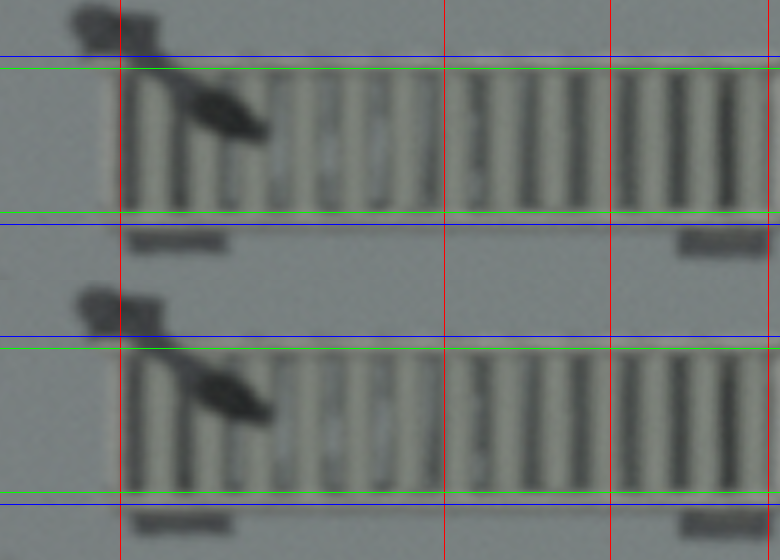

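View pics/rec_scene.png

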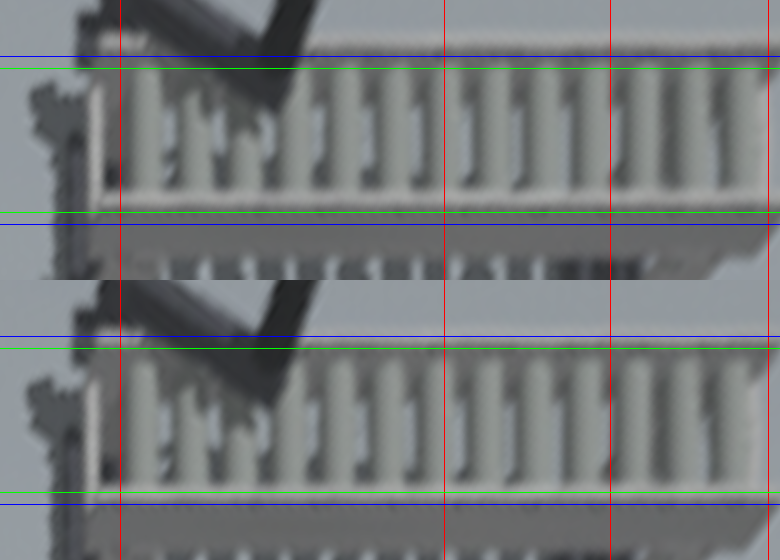

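```bash
python3 - <<'E'
from h import *
for n,o in (('top',(696,126)),('scene',(703,121))):
    d=np.load(f'pics/{n}0d.npy');P=cloud(n,d);O,R=bedframe(o,np.pi-0.033)
    B=(P-O)@R
    m=(B[...,0]>-30)&(B[...,0]<110)&(abs(B[...,1])<90)&(B[...,2]>50)&(B[...,2]<90)
    print(n,m.sum(),'bed',B[m].mean(0).round(1),B[m].min(0).round(1),B[m].max(0).round(1),'world',P[m].mean(0).round(1))
    m=m&(B[...,2]>73); print(' top',m.sum(),B[m].mean(0).round(1),P[m].mean(0).round(1))
    m=(B[...,0]>-30)&(B[...,0]<110)&(abs(B[...,1])<90)&(B[...,2]>22)&(B[...,2]<34)
    q=B[m][:,:2];print(' arm',m.sum(),q.min(0).round(),q.max(0).round())
    e=q-np.array([-6,-54]);print(' theta',np.median(np.arctan2(e[:,1],e[:,0])[np.hypot(*e.T)>30]))
    # rail edges fit
    for s in (1,-1):
        pts=[]
        for x0 in range(100,310,10):
            k=(abs(B[...,0]-x0)<5)&(abs(B[...,1]-s*39)<12)&(B[...,2]>5)&(B[...,2]<12)
            if k.sum()>3: pts.append((x0,np.median(B[...,1][k])))
        pts=np.array(pts);print(' rail',s,np.polyfit(pts[:,0],pts[:,1],1),pts[:,1].mean())
    k=(abs(B[...,1])<20)&(B[...,0]>110)&(B[...,0]<300); print(' roller z',np.percentile(B[...,2][k],[50,80,95]))
E
```

```text
top 51 bed [67.4 -4.3 71.5] [ 55.7 -13.4  53.2] [74.8  4.3 79.6] world [639.4 132.1 138.2]
 top 33 [65.7 -4.7 75.7] [641.7 132.5 142.2]
 arm 95 [-16. -63.] [75.  3.]
 theta 0.5949492621264696
 rail 1 [-9.41004160e-03  4.14335459e+01] 39.5515375996649
 rail -1 [-2.99661046e-03 -3.82248801e+01] -38.82420214802322
 roller z [-3.36208599 -0.14215965  2.57418937]
scene 64 bed [66.4 -2.6 67.3] [ 58.2 -16.4  50.2] [76.5  5.6 77.2] world [646.8 125.5 133.9]
 top 27 [67.6 -5.9 74.9] [646.8 128.8 141.6]
 arm 154 [-13. -67.] [77.  4.]
 theta 0.6094602811328775
 rail 1 [-2.18149712e-03  3.89547404e+01] 38.52207678375833
 rail -1 [-3.49202570e-03 -3.83803811e+01] -39.07645822510563
 roller z [-11.66291217  -2.81093927  -0.63483766]
```

```bash
python3 - <<'E'
from h import *
O,R=bedframe((699.5,123.5),np.pi-0.036)
from rig import monitor
s=monitor.sense();print(s['eef_pos'],s['force'])
for th in (.6,.75,.9,1.05,1.2,1.35,1.5,1.571,1.62):
    k=np.array([-6+86*np.cos(th),-54+86*np.sin(th),50.]);w=O+R@k
    t=R@np.array([-np.sin(th),np.cos(th),0]);print(th,w.round(1),'tangent yaw',np.degrees(np.arctan2(t[1],t[0])).round(1), 'dyaw from 66.9')
print(O+R@[245,0,0])
E
```

```text
[205.67464482 482.78552633 230.79714969] [-0.23962889 -0.38054196  0.57362024]
0.6 [642.4 131.  116.6] tangent yaw -57.9 dyaw from 66.9
0.75 [650.  120.7 115.5] tangent yaw -49.4 dyaw from 66.9
0.9 [659.  111.6 114.1] tangent yaw -40.8 dyaw from 66.9
1.05 [669.3 104.  112.6] tangent yaw -32.1 dyaw from 66.9
1.2 [680.6  98.  111. ] tangent yaw -23.5 dyaw from 66.9
1.35 [692.7  93.8 109.3] tangent yaw -14.8 dyaw from 66.9
1.5 [705.2  91.5 107.5] tangent yaw -6.2 dyaw from 66.9
1.571 [711.3  91.1 106.7] tangent yaw -2.1 dyaw from 66.9
1.62 [715.4  91.  106.1] tangent yaw 0.8 dyaw from 66.9
[457.05427064 132.23181873  92.18806309]
```

```bash
python3 -m pendant '[[[-1,0.05,-0.04,0,-8],[-1,0.08,-0.065,0,-16],[-1,0.11,-0.09,0,-24],[-1,0.14,-0.115,0,-32],[-1,0.17,-0.14,0,-40],[-1,0.2,-0.165,0,-48],[-1,0.23,-0.19,0,-56],[-1,0.26,-0.215,0,-64],[-1,0.29,-0.24,0,-72],[-1,0.32,-0.26,0,-80],[-1,0.35,-0.285,0,-88],[-1,0.38,-0.305,0,-96],[-1,0.4,-0.325,0,-104],[-1,0.42,-0.34,0,-112],[-1,0.4366,-0.352,-0.01,-119],[-1,0.4366,-0.352,-0.031,-125],[-1,0.4366,-0.352,-0.031,-125],[-1,0.4366,-0.352,-0.031,-125]]]' 40
python3 - <<'E'
from h import *
for n in ('top','scene'):
    im,d=vision.capture(n);np.save(f'pics/{n}1d.npy',d); cv2.imwrite(f'pics/{n}1.png',im[:,:,::-1])
a=cv2.imread('pics/top1.png')[120:290,200:330];b=cv2.imread('pics/scene1.png')[60:230,270:460]
k=cv2.INTER_CUBIC
cv2.imwrite('pics/v1.png',cv2.resize(np.hstack([a,b]),None,fx=2.45,fy=2.45,interpolation=k))
s=monitor.sense();print(s['joints'].round(2),s['force'])
E
```

```text
time_s: 1.9
eef_pos: [642.2, 131.2, 200.4]
ee_rot: [0.0, 0.875, -0.484, -0.0]
force: [0.0, -0.3, 0.8]
grip_width: 0.997
[0.02 0.63 1.1  0.   1.42 1.03] [0.64001745 0.33800663 0.69264721]
```

View pics/v1.png

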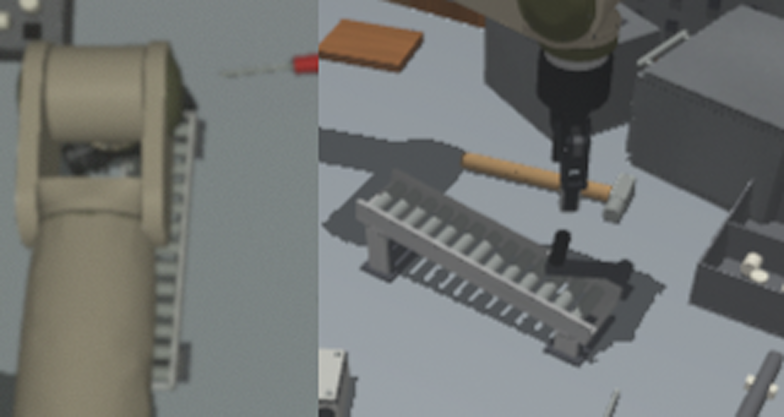

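```bash
python3 - <<'E'
from h import *
print(proj('scene',np.array([[642.2,131.2,200.4],[642.2,131.2,213.]])), proj('scene',np.array([[642.4,131,143]])))
d=np.load('pics/scene1d.npy');P=cloud('scene',d)
im=cv2.imread('pics/scene1.png')
m=(abs(P[...,0]-642)<80)&(abs(P[...,1]-131)<80)&(P[...,2]>195)&(P[...,2]<240)
q=P[m];print(m.sum())
for lo in range(195,240,8):
    k=(q[:,2]>=lo)&(q[:,2]<lo+8)
    if k.sum(): print(lo,k.sum(),q[k].min(0).round(),q[k].max(0).round(),q[k].mean(0).round())
crop(im,340,90,420,200,5,'pics/g1.png')
E
```

```text
(array([369.46138034, 369.7909464 ]), array([138.69013021, 134.99433319])) (array([368.05903947]), array([154.82340556]))
66
211 13 [613.  82. 213.] [677. 164. 218.] [655. 103. 216.]
219 16 [611.  78. 219.] [677. 167. 227.] [661.  99. 224.]
227 26 [611.  78. 228.] [679. 164. 235.] [662.  95. 231.]
235 11 [610.  79. 235.] [678. 161. 239.] [664.  90. 237.]
```

View pics/g1.png

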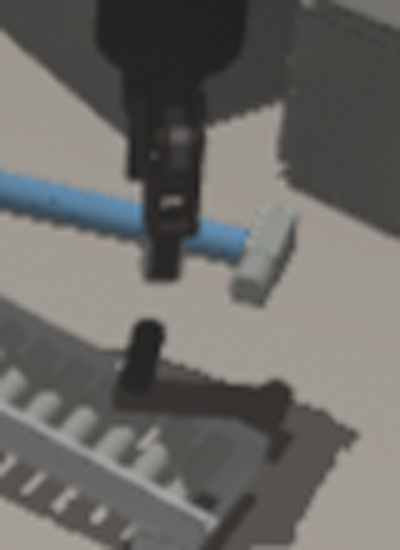

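```bash
python3 -m pendant '[[[-1,0,0,-0.045,0],[-1,0,0,-0.088,0],[-1,0,0,-0.088,0],[0.3,0,0,-0.088,0],[0.3,0,0,-0.088,0],[0.3,0,0,-0.088,0],[0.3,0,0,-0.088,0],[0.3,0,0,-0.088,0]]]' 20
python3 -m pendant '[[[1,0,0,0,0],[1,0,0,0,0],[1,0,0,0,0],[1,0,0,0,0]]]' 20
python3 - <<'E'
from h import *
im,d=vision.capture('scene');np.save('pics/scene2d.npy',d);crop(im,340,90,420,200,5,'pics/g2.png')
E
```

```text
time_s: 2.8
eef_pos: [642.7, 131.0, 113.1]
ee_rot: [-0.0, 0.874, -0.485, 0.001]
force: [-0.3, 0.2, 0.3]
grip_width: 0.348
time_s: 3.2
eef_pos: [642.5, 131.0, 112.8]
ee_rot: [-0.0, 0.874, -0.485, 0.0]
force: [-0.7, -0.6, 5.8]
grip_width: 0.24
```

View pics/g2.png

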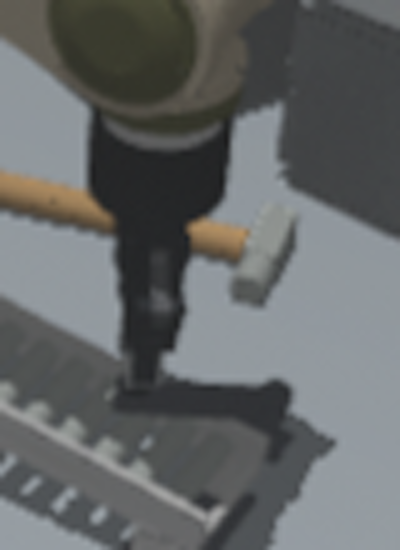

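```bash
python3 -m pendant '[[[1,0.0036,-0.0053,0,4],[1,0.0076,-0.0103,-0.001,8],[1,0.012,-0.015,-0.002,12],[1,0.0166,-0.0194,-0.0025,16.5],[1,0.0216,-0.0234,-0.003,21],[1,0.0269,-0.027,-0.004,25.5],[1,0.0269,-0.027,-0.004,25.5]]]' 20
python3 -m pendant '[[[1,0.0056,-0.0031,-0.0008,4],[1,0.0113,-0.006,-0.0016,8.5],[1,0.0173,-0.0082,-0.0024,13],[1,0.0234,-0.0102,-0.0033,17],[1,0.0296,-0.0116,-0.0042,21],[1,0.0359,-0.0125,-0.005,25.5],[1,0.04,-0.0128,-0.0058,29],[1,0.04,-0.0128,-0.0058,29]]]' 20
```

```text
time_s: 3.95
eef_pos: [670.6, 103.4, 108.9]
ee_rot: [-0.001, 0.96, -0.281, 0.001]
force: [4.1, -2.3, 5.5]
grip_width: 0.242
time_s: 4.75
eef_pos: [710.1, 89.7, 103.0]
ee_rot: [0.001, 1.0, -0.031, 0.001]
force: [3.3, -5.5, 6.0]
grip_width: 0.245
```

```bash
python3 -m pendant '[[[1,0.003,0,0,0],[1,0.005,0,0,0],[1,0.005,0,0,0]]]' 20
```

```text
time_s: 5.05
eef_pos: [712.9, 89.5, 102.5]
ee_rot: [0.001, 1.0, -0.031, -0.003]
force: [-7.6, -7.4, 9.0]
grip_width: 0.237
```

```bash
python3 - <<'E'
from h import *
im,d=vision.capture('scene');np.save('pics/scene3d.npy',d);crop(im,340,90,420,200,5,'pics/g3.png')
E
```

```text
(no output)
```

View pics/g3.png

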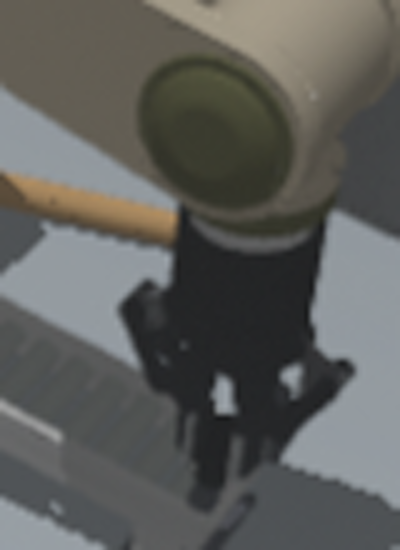

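```bash
python3 -m pendant '[[[0.2,-0.004,0,0,0],[0.0,-0.004,0,0,0],[0.0,-0.004,0,0,0],[0.0,-0.004,0,0.04,0],[-1,-0.004,0,0.09,0],[-1,-0.03,-0.04,0.12,6],[-1,-0.06,-0.08,0.12,12],[-1,-0.09,-0.12,0.12,18],[-1,-0.12,-0.16,0.12,23.4],[-1,-0.15,-0.2,0.12,23.4],[-1,-0.18,-0.24,0.12,23.4],[-1,-0.21,-0.28,0.12,23.4],[-1,-0.24,-0.32,0.1,23.4],[-1,-0.27,-0.36,0.08,23.4],[-1,-0.282,-0.396,0.06,23.4],[-1,-0.282,-0.396,0.06,23.4]]]' 20
python3 - <<'E'
from h import *
for n in ('top','scene'):
    im,d=vision.capture(n);np.save(f'pics/{n}4d.npy',d); cv2.imwrite(f'pics/{n}4.png',im[:,:,::-1])
a=cv2.imread('pics/top4.png')[140:310,220:470];b=cv2.imread('pics/scene4.png')[110:280,180:420]
cv2.imwrite('pics/v4.png',cv2.resize(np.vstack([a[:,:240],b]),None,fx=1.75*2/2,fy=1.75,interpolation=2))
cv2.imwrite('pics/v4.png',np.vstack([cv2.resize(x,None,fx=1.75,fy=1.75,interpolation=2) for x in (a[:,:240],b)]))
P=cloud('top',np.load('pics/top4d.npy'));x,y,z=P[...,0],P[...,1],P[...,2]
O,R=bedframe((696,126),np.pi-.036);B=(P-O)@R
m=(B[...,0]>-40)&(B[...,0]<110)&(abs(B[...,1])<90)&(B[...,2]>65)&(B[...,2]<90);print('knob',B[m].mean(0),m.sum())
m=(abs(B[...,0])<40)&(abs(B[...,1])<90)&(B[...,2]>22)&(B[...,2]<36);print('arm',B[m].min(0),B[m].max(0),m.sum())
E
```

```text
time_s: 6.7
eef_pos: [429.8, -307.7, 160.2]
ee_rot: [-0.001, 0.985, 0.17, -0.001]
force: [-0.6, -0.0, 0.2]
grip_width: 0.999
knob [-4.7289897  33.54351758 74.92002081] 42
arm [-16.01038865 -62.44842112  23.27359947] [ 3.69844166 42.03867832 35.9891091 ] 150
```

View pics/v4.png

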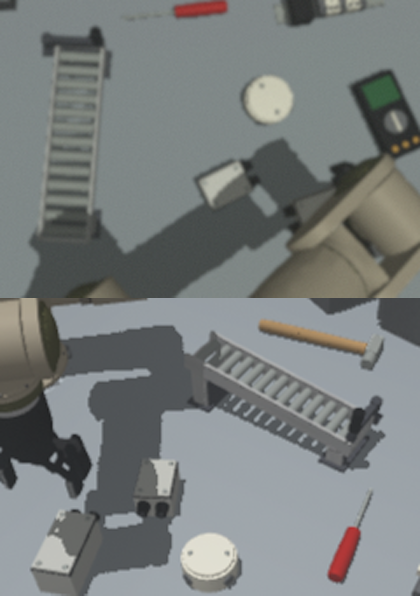

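```bash
python3 - <<'E'
from h import *
s=monitor.sense();print(s['eef_pos'],s['dq'],s['joints'])
E
python3 -m pendant '[[[-1,0,0,0,0]]]'
```

```text
[ 431.97586522 -305.41932659  162.10390263] [ 0.04987107 -0.02525715 -0.01294335  0.00518447  0.01134095  0.01317678] [-8.37179918e-01  3.85992065e-01  1.58420345e+00  2.41699514e-04
  1.17217624e+00 -1.18123555e+00]
time_s: 6.9
eef_pos: [433.1, -304.2, 163.1]
ee_rot: [0.0, 0.985, 0.173, 0.0]
force: [0.8, -0.2, 0.8]
grip_width: 0.999
```

```bash
python3 -m pendant '[[[-1,0.0017,-0.0025,-0.04,0],[-1,0.0017,-0.0025,-0.08,0],[-1,0.0017,-0.0025,-0.12,0],[-1,0.0017,-0.0025,-0.141,0],[-1,0.0017,-0.0025,-0.141,0],[-1,0.0017,-0.0025,-0.141,0],[1,0.0017,-0.0025,-0.141,0],[1,0.0017,-0.0025,-0.141,0],[1,0.0017,-0.0025,-0.141,0],[1,0.0017,-0.0025,-0.141,0],[1,0.0017,-0.0025,-0.141,0],[1,0.0017,-0.0025,-0.141,0]]]' 25
```

```text
time_s: 8.1
eef_pos: [434.7, -307.8, 23.1]
ee_rot: [0.001, 0.985, 0.172, 0.001]
force: [-0.4, 2.2, 6.7]
grip_width: 0.7
```

```bash
python3 -m pendant '[[[1,0,0,0.03,0],[1,0,0,0.07,0],[1,0,0,0.11,0],[1,0,0.02,0.142,4],[1,0.002,0.05,0.142,9],[1,0.004,0.085,0.142,14],[1,0.006,0.12,0.142,20],[1,0.008,0.155,0.142,26],[1,0.01,0.19,0.142,32],[1,0.012,0.225,0.142,38],[1,0.014,0.26,0.142,44],[1,0.016,0.295,0.142,50],[1,0.018,0.33,0.142,56],[1,0.02,0.365,0.142,62],[1,0.021,0.395,0.142,66],[1,0.021,0.42,0.142,68.1],[1,0.021,0.437,0.142,68.1],[1,0.021,0.4379,0.142,68.1],[1,0.021,0.4379,0.142,68.1],[1,0.021,0.4379,0.142,68.1]]]' 25
python3 - <<'E'
from h import *
for n in ('top','scene'):
    im,d=vision.capture(n);np.save(f'pics/{n}5d.npy',d); cv2.imwrite(f'pics/{n}5.png',im[:,:,::-1])
print(monitor.sense()['eef_pos'])
a=cv2.imread('pics/top5.png')[140:310,180:420];b=cv2.imread('pics/scene5.png')[80:250,200:440]
cv2.imwrite('pics/v5.png',np.vstack([cv2.resize(x,None,fx=1.75,fy=1.75,interpolation=2) for x in (a,b)]))
E
```

```text
time_s: 10.1
eef_pos: [455.0, 129.9, 163.6]
ee_rot: [0.0, 0.72, 0.694, -0.0]
force: [-0.0, -0.0, -3.3]
grip_width: 0.698
[455.08220623 129.85284952 163.60833768]
```

View pics/v5.png

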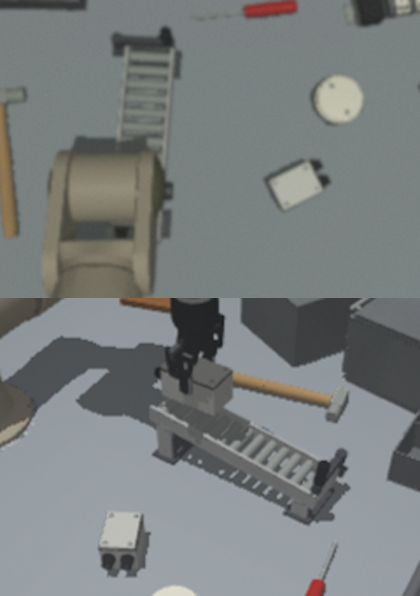

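```bash
python3 - <<'E'
from h import *
P=cloud('scene',np.load('pics/scene5d.npy'))
O,R=bedframe((703,121),np.pi-.036);B=(P-O)@R
for s in (1,-1):
    k=(B[...,0]>90)&(B[...,0]<180)&(abs(B[...,1]-s*39)<12)&(B[...,2]>5)&(B[...,2]<12);print('rail',s,np.median(B[...,1][k]),k.sum())
m=(B[...,0]>-40)&(B[...,0]<60)&(abs(B[...,1]-32)<40)&(B[...,2]>40)&(B[...,2]<90);print('knob',B[m].min(0),B[m].max(0),m.sum())
x,y,z=P[...,0],P[...,1],P[...,2]
m=(x>380)&(x<540)&(y>70)&(y<190)&(z>125)&(z<210)
q=P[m]; print(q.min(0),q.max(0))
# side face: -y facing, points near min y
for zl in range(140,205,10):
    k=m&(abs(z-zl)<5)
    print(zl,k.sum(),np.percentile(x[k],[1,50,99]).round(0),np.percentile(y[k],[1,20,50,99]).round(0))
t=m&(z>198)&(z<208);print('top',rect(P,t)[0])
# downhill end face plane x~const
k=m&(z>150)&(z<195)&(x>505);print('end face x',np.median(x[k]),k.sum(),'y',y[k].min(),y[k].max())
E
```

```text
rail 1 39.46135680705899 42
rail -1 -37.93353525642086 41
knob [-13.17629171  21.00932989  40.16725369] [ 5.26025205 43.12702698 77.42200503] 84
[380.32180521  81.68417956 139.0036917 ] [510.61220387 171.72847602 209.83310731]
140 49 [400. 474. 510.] [ 94.  97.  99. 150.]
150 107 [399. 477. 510.] [ 92.  96.  98. 153.]
160 110 [401. 477. 510.] [ 95.  96.  98. 152.]
170 108 [385. 480. 510.] [ 87.  96.  98. 153.]
180 126 [381. 470. 510.] [ 84.  95.  98. 152.]
190 111 [400. 482. 510.] [ 82.  94.  98. 155.]
200 320 [401. 475. 509.] [ 84. 102. 123. 160.]
top ((458.6976318359375, 123.42045593261719), (81.92439270019531, 105.4727783203125), 73.8427963256836)
end face x 508.2260576576518 147 y 93.73891902502824 156.1914888592547
```

```bash
python3 -m pendant '[[[1,0,0.0005,-0.015,0],[1,0,0.0005,-0.028,0],[1,0,0.0005,-0.036,0],[1,0,0.0005,-0.036,0]]]' 22
python3 -m pendant '[[[1,0,0,-0.002,0],[1,0,0,-0.004,0],[1,0,0,-0.006,0],[1,0,0,-0.006,0]]]'
python3 -m pendant '[[[1,0,0,-0.002,0],[1,0,0,-0.004,0],[1,0,0,-0.004,0]]]'
python3 - <<'E'
from h import *
im,d=vision.capture('scene');np.save('pics/scene6d.npy',d);crop(im,270,80,420,200,5,'pics/g6.png')
E
```

```text
time_s: 10.6
eef_pos: [454.6, 130.7, 126.7]
ee_rot: [-0.001, 0.72, 0.694, -0.001]
force: [0.3, -0.0, -2.9]
grip_width: 0.695
time_s: 11.0
eef_pos: [455.0, 131.1, 121.4]
ee_rot: [-0.0, 0.72, 0.694, -0.0]
force: [0.1, -0.5, -3.3]
grip_width: 0.698
time_s: 11.3
eef_pos: [456.1, 131.0, 118.7]
ee_rot: [0.001, 0.72, 0.694, 0.001]
force: [0.1, -1.1, 6.1]
grip_width: 0.698
```

View pics/g6.png

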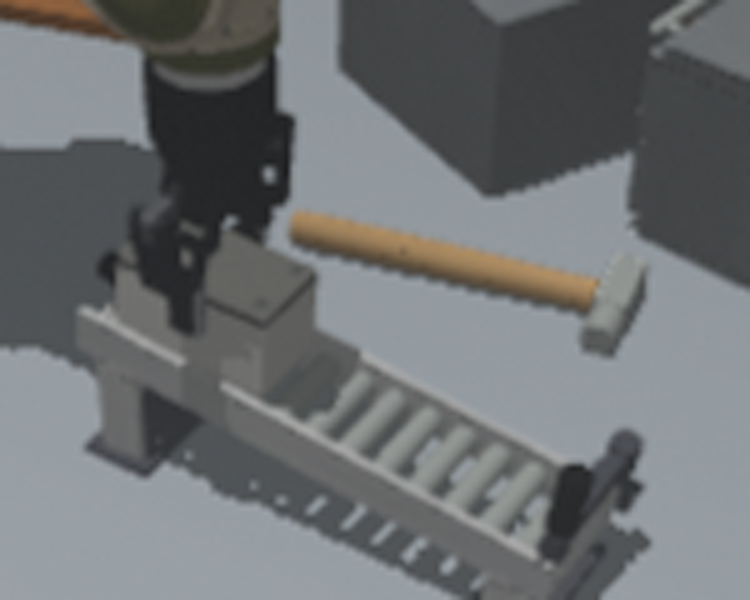

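```bash
python3 -m pendant '[[[1,0,0,-0.002,0],[1,0,0,-0.0035,0],[1,0,0,-0.0035,0]]]' 20
python3 -m pendant '[[[1,0,0,-0.002,0],[1,0,0,-0.003,0],[1,0,0,-0.003,0]]]'
```

```text
time_s: 11.65
eef_pos: [456.7, 131.0, 115.6]
ee_rot: [0.002, 0.72, 0.694, 0.002]
force: [1.4, -1.4, 8.0]
grip_width: 0.7
time_s: 11.95
eef_pos: [458.8, 130.9, 114.8]
ee_rot: [0.004, 0.72, 0.694, 0.004]
force: [3.6, -1.9, 22.9]
grip_width: 0.697
```

```bash
python3 -m pendant '[[[1,0,0,0.0015,0],[1,0,0,0.002,0],[-1,0,0,0.002,0],[-1,0,0,0.002,0],[-1,0,0,0.002,0],[-1,0,0,0.002,0],[-1,0,0,0.002,0],[-1,0,0,0.002,0],[-1,0,0,0.002,0],[-1,0,0,0.002,0],[-1,0,0,0.002,0],[-1,0,0,0.002,0],[-1,0,0,0.002,0],[-1,0,0,0.002,0]]]'
python3 - <<'E'
from h import *
im,d=vision.capture('scene');np.save('pics/scene7d.npy',d);crop(im,270,80,420,200,5,'pics/g7.png')
E
```

```text
time_s: 13.35
eef_pos: [455.0, 131.1, 113.0]
ee_rot: [-0.0, 0.72, 0.694, -0.0]
force: [-0.6, 0.3, -0.6]
grip_width: 0.998
```

View pics/g7.png

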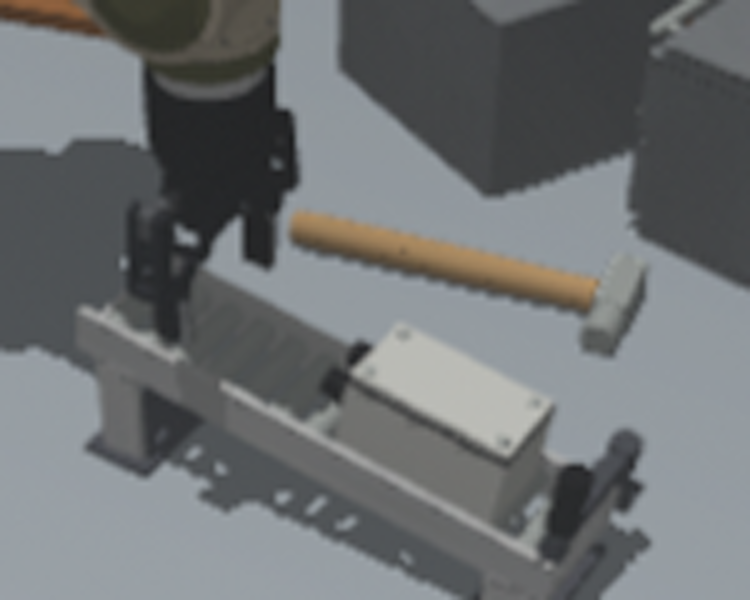

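```bash
python3 -m pendant '[[[-1,0,0,0.04,0],[-1,0,0,0.07,0],[-1,0,-0.03,0.08,-8],[-1,0.002,-0.065,0.08,-16],[-1,0.004,-0.1,0.08,-24],[-1,0.006,-0.14,0.08,-32],[-1,0.008,-0.18,0.08,-40],[-1,0.01,-0.215,0.06,-48],[-1,0.012,-0.245,0.03,-56],[-1,0.0132,-0.2636,0,-61],[-1,0.0132,-0.2636,0,-61],[-1,0.0132,-0.2636,0,-61],[-1,0.0132,-0.2636,0,-61]]]'
python3 - <<'E'
from h import *
for n in ('top','scene'):
    im,d=vision.capture(n);np.save(f'pics/{n}8d.npy',d); cv2.imwrite(f'pics/{n}8.png',im[:,:,::-1])
print(monitor.sense()['eef_pos'])
a=cv2.imread('pics/top8.png')[140:310,220:460];b=cv2.imread('pics/scene8.png')[100:270,180:420]
cv2.imwrite('pics/v8.png',np.vstack([cv2.resize(x,None,fx=1.75,fy=1.75,interpolation=2) for x in (a,b)]))
for n,o in (('top',(694.7,124.5)),('scene',(703,120.2))):
    P=cloud(n,np.load(f'pics/{n}8d.npy'));O,R=bedframe(o,np.pi-.036);B=(P-O)@R
    m=(B[...,0]>-10)&(B[...,0]<150)&(abs(B[...,1])<45)&(B[...,2]>57)&(B[...,2]<66)
    r=rect(B,m);print(n,r[0],np.median(B[...,2][m]),r[2])
E
```

```text
time_s: 14.7
eef_pos: [468.8, -132.0, 114.4]
ee_rot: [0.001, 0.972, 0.234, 0.001]
force: [0.7, 0.3, 1.0]
grip_width: 1.001
[ 468.8104119  -131.93949377  114.30361581]
top ((55.19928741455078, 4.228097915649414), (66.2079849243164, 115.36357116699219), 87.63409423828125) 61.654675128556995 667
scene ((52.48846435546875, 4.43560791015625), (67.26297760009766, 125.78904724121094), 87.24931335449219) 60.2969974998326 533
```

View pics/v8.png

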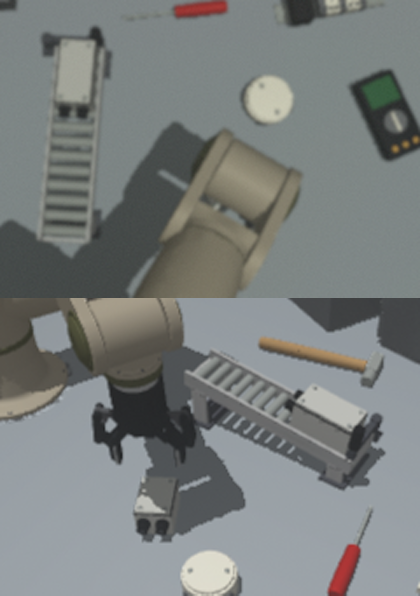

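```bash
python3 -m pendant '[[[-1,0,0,-0.04,0],[-1,0,0,-0.075,0],[-1,0,0,-0.0915,0],[-1,0,0,-0.0915,0],[-1,0,0,-0.0915,0],[1,0,0,-0.0915,0],[1,0,0,-0.0915,0],[1,0,0,-0.0915,0],[1,0,0,-0.0915,0],[1,0,0,-0.0915,0],[1,0,0,-0.0915,0]]]' 25
python3 -m pendant '[[[1,0,0,0.04,0],[1,0,0,0.08,0],[1,0,0,0.12,-5],[1,0,0.01,0.142,-13],[1,0,0.025,0.142,-21],[1,0,0.04,0.142,-29],[1,-0.001,0.06,0.142,-37],[1,-0.002,0.08,0.142,-45],[1,-0.003,0.1,0.142,-53],[1,-0.004,0.12,0.142,-61],[1,-0.005,0.14,0.142,-69],[1,-0.006,0.16,0.142,-77],[1,-0.008,0.18,0.142,-85],[1,-0.01,0.2,0.142,-93],[1,-0.012,0.22,0.142,-101],[1,-0.013,0.24,0.142,-109],[1,-0.0132,0.255,0.142,-116],[1,-0.0132,0.2655,0.142,-119],[1,-0.0132,0.2655,0.142,-119],[1,-0.0132,0.2655,0.142,-119]]]'
python3 - <<'E'
from h import *
im,d=vision.capture('scene');np.save('pics/scene9d.npy',d);crop(im,270,80,420,200,5,'pics/g9.png')
s=monitor.sense();print(s['eef_pos'],s['joints'])
P=cloud('scene',d);x,y,z=P[...,0],P[...,1],P[...,2]
m=(x>380)&(x<540)&(y>70)&(y<190)&(z>145)&(z<188)
k=m&(x>482);print('end',np.median(x[k]),y[k].min(),y[k].max(),k.sum())
for xl in (430,440,450,460,470,480,490):
    k=m&(abs(x-xl)<5);print(xl,k.sum(),np.percentile(y[k],[5,50,95]).round(1))
E
```

```text
time_s: 15.9
eef_pos: [468.9, -132.8, 22.8]
ee_rot: [0.001, 0.972, 0.233, 0.001]
force: [-1.2, 1.7, 6.5]
grip_width: 0.692
time_s: 17.9
eef_pos: [454.9, 132.8, 163.7]
ee_rot: [0.0, -0.695, 0.719, -0.0]
force: [0.5, -0.2, -1.3]
grip_width: 0.694
[454.98796837 132.55466457 163.68111164] [ 3.56284025e-02  2.69398468e-01  1.74370841e+00 -1.58308161e-04
  1.12827633e+00  1.64150680e+00]
end 497.2180318721589 95.67798714797333 158.91815756834424 182
430 33 [ 98.  101.  103.2]
440 16 [ 98.3 100.3 102.6]
450 21 [ 87.2  98.1 101. ]
460 37 [ 86.2  96.3 101.5]
470 36 [ 95.   99.3 101.8]
480 33 [ 97.3  99.1 102.7]
490 37 [ 96.3 100.2 103. ]
```

View pics/g9.png

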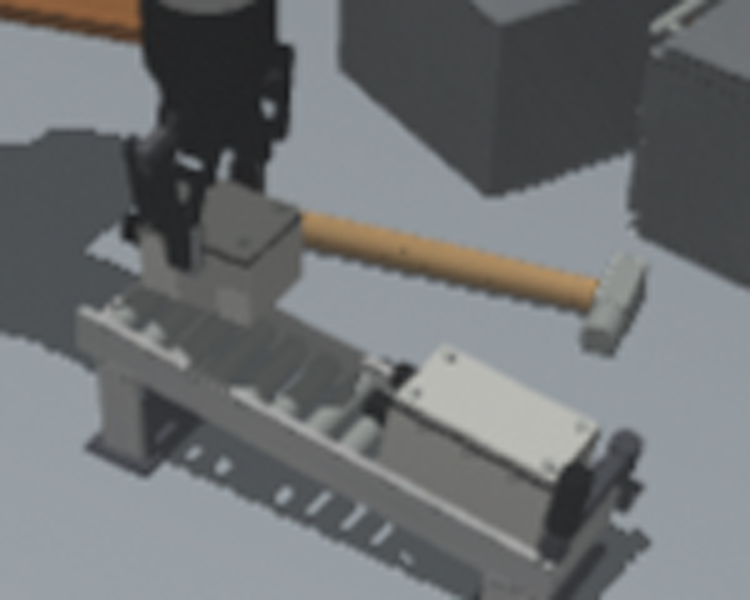

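```bash
python3 -m pendant '[[[1,0,0,-0.015,0],[1,0,0,-0.03,0],[1,0,0,-0.04,0],[1,0,0,-0.044,0],[1,0,0,-0.044,0]]]' 20
python3 -m pendant '[[[1,0,0,-0.002,0],[1,0,0,-0.003,0],[1,0,0,-0.003,0]]]'
python3 -m pendant '[[[1,0,0,-0.001,0],[1,0,0,-0.002,0],[1,0,0,-0.002,0]]]'
```

```text
time_s: 18.45
eef_pos: [455.7, 132.6, 119.9]
ee_rot: [0.0, -0.694, 0.72, -0.001]
force: [1.1, -0.5, -0.2]
grip_width: 0.694
time_s: 18.75
eef_pos: [457.5, 132.6, 118.2]
ee_rot: [0.002, -0.694, 0.72, -0.003]
force: [7.8, -2.4, 4.5]
grip_width: 0.697
time_s: 19.05
eef_pos: [458.2, 132.6, 117.5]
ee_rot: [0.003, -0.694, 0.72, -0.003]
force: [5.8, -1.8, 13.7]
grip_width: 0.697
```

```bash
python3 -m pendant '[[[1,0,0,-0.0015,0],[1,0,0,-0.003,0],[1,0,0,-0.003,0]]]' 20
python3 - <<'E'
from h import *
im,d=vision.capture('scene');crop(im,270,80,420,200,5,'pics/g10.png')
E
```

```text
time_s: 19.35
eef_pos: [459.4, 132.6, 115.7]
ee_rot: [0.004, -0.694, 0.72, -0.005]
force: [6.8, -3.6, 23.8]
grip_width: 0.691
```

View pics/g10.png

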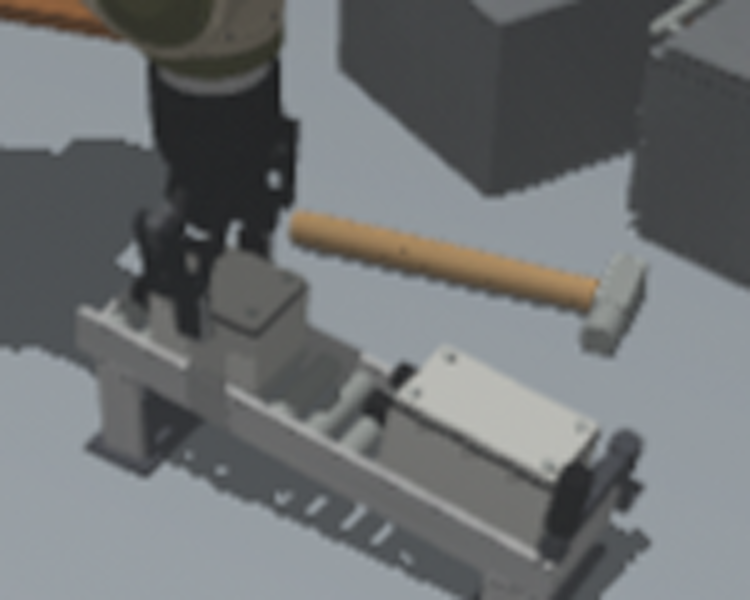

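```bash
python3 -m pendant '[[[1,0,0,0.002,0],[1,0,0,0.002,0],[-1,0,0,0.002,0],[-1,0,0,0.002,0],[-1,0,0,0.002,0],[-1,0,0,0.002,0],[-1,0,0,0.002,0],[-1,0,0,0.002,0],[-1,0,0,0.002,0],[-1,0,0,0.002,0],[-1,0,0,0.002,0],[-1,0,0,0.002,0],[-1,0,0,0.002,0],[-1,0,0,0.002,0]]]'
python3 - <<'E'
from h import *
im,d=vision.capture('scene');crop(im,270,80,420,200,5,'pics/g11.png')
E
```

```text
time_s: 20.8
eef_pos: [455.0, 133.0, 113.5]
ee_rot: [-0.0, -0.694, 0.72, 0.0]
force: [0.6, -0.1, 0.9]
grip_width: 1.002
```

View pics/g11.png

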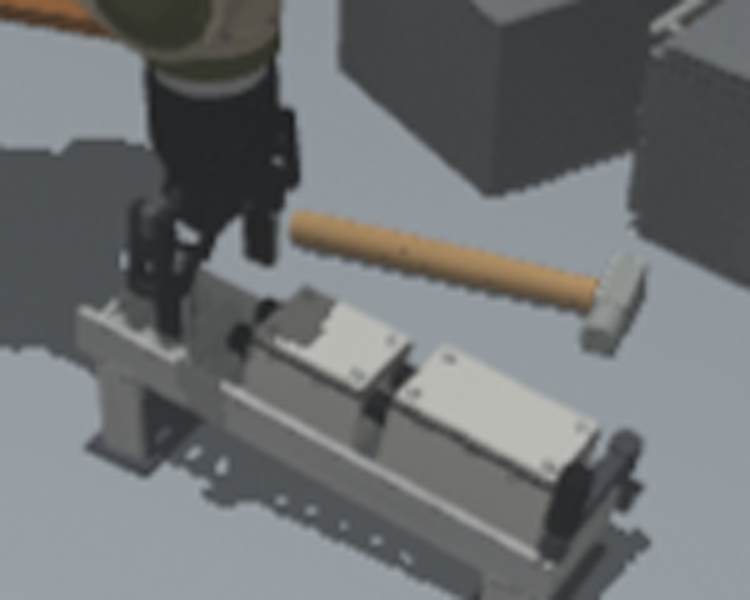

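Rolled up to the long one's glands. Retreating the gripper and measuring.

```bash
python3 -m pendant '[[[-1,0,0,0.03,0],[-1,0,0,0.07,0],[-1,0,0,0.1,0],[-1,-0.02,-0.05,0.12,0],[-1,-0.04,-0.1,0.12,0],[-1,-0.06,-0.15,0.12,0],[-1,-0.06,-0.2,0.12,0],[-1,-0.06,-0.24,0.12,0],[-1,-0.06,-0.24,0.12,0],[-1,-0.06,-0.24,0.12,0]]]'
python3 - <<'E'
from h import *
for n,o in (('top',(694.7,124.5)),('scene',(703,120.2))):
    im,d=vision.capture(n);cv2.imwrite(f'pics/{n}12.png',im[:,:,::-1])
    P=cloud(n,d);O,R=bedframe(o,np.pi-.036);B=(P-O)@R
    for nm,x0,x1,h in (('long',0,118,62),('short',125,215,52)):
        m=(B[...,0]>x0-6)&(B[...,0]<x1)&(abs(B[...,1])<44)&(abs(B[...,2]-h)<4)
        r=rect(B,m);print(n,nm,np.round(r[0],1),np.round(r[1],1),round(r[2],1),'z',np.median(B[...,2][m]).round(1),'mean',B[m].mean(0).round(1))
    m=(B[...,0]>-30)&(B[...,0]<30)&(abs(B[...,1]-32)<25)&(B[...,2]>68)&(B[...,2]<90);print('knob',B[m].mean(0))
cv2.imwrite('pics/v12.png',cv2.resize(cv2.imread('pics/top12.png')[90:300,150:480],None,fx=2.3,fy=2.3,interpolation=2))
E
```

```text
time_s: 21.85
eef_pos: [394.8, -107.8, 233.4]
ee_rot: [0.0, -0.693, 0.721, 0.0]
force: [-0.4, -0.9, 0.1]
grip_width: 0.998Traceback (most recent call last):
  File "<stdin>", line 7, in <module>
    return _wrapfunc(a, 'round', decimals=decimals, out=out)
    return _wrapit(obj, method, *args, **kwds)
    conv = _array_converter(obj)
ValueError: setting an array element with a sequence. The requested array has an inhomogeneous shape after 1 dimensions. The detected shape was (3,) + inhomogeneous part.
```

```bash
python3 - <<'E'
from h import *
for n,o in (('top',(694.7,124.5)),('scene',(703,120.2))):
    im,d=vision.capture(n);cv2.imwrite(f'pics/{n}12.png',im[:,:,::-1])
    P=cloud(n,d);O,R=bedframe(o,np.pi-.036);B=(P-O)@R
    for nm,x0,x1,h in (('long',0,118,62),('short',125,215,52)):
        m=(B[...,0]>x0-6)&(B[...,0]<x1)&(abs(B[...,1])<44)&(abs(B[...,2]-h)<4)
        r=rect(B,m)[0];print(n,nm,np.round(r[0],1),np.round(r[1],1),round(r[2],1),'z',np.median(B[...,2][m]).round(1),'mean',B[m].mean(0).round(1))
    m=(B[...,0]>-30)&(B[...,0]<30)&(abs(B[...,1]-32)<25)&(B[...,2]>68)&(B[...,2]<90);print('knob',B[m].mean(0))
cv2.imwrite('pics/v12.png',cv2.resize(cv2.imread('pics/top12.png')[90:300,150:480],None,fx=2.3,fy=2.3,interpolation=2))
E
```

```text
top long [55.8  4. ] [ 63.8 114.4] 89.1 z 61.9 mean [57.4  2.2 61.9]
top short [171.6   0.2] [58.2 79.9] 88.8 z 51.9 mean [171.3   0.8  52. ]
knob [-5.74210232 31.5618212  75.49128365]
scene long [54.4  4.5] [ 67.5 121.3] 88.6 z 60.4 mean [61.   2.6 60.4]
scene short [174.2   0. ] [76.4 60.1] 1.4 z 50.4 mean [174.3   1.3  50.4]
knob [-4.08217452 32.28173041 73.77353737]
```

View pics/v12.png

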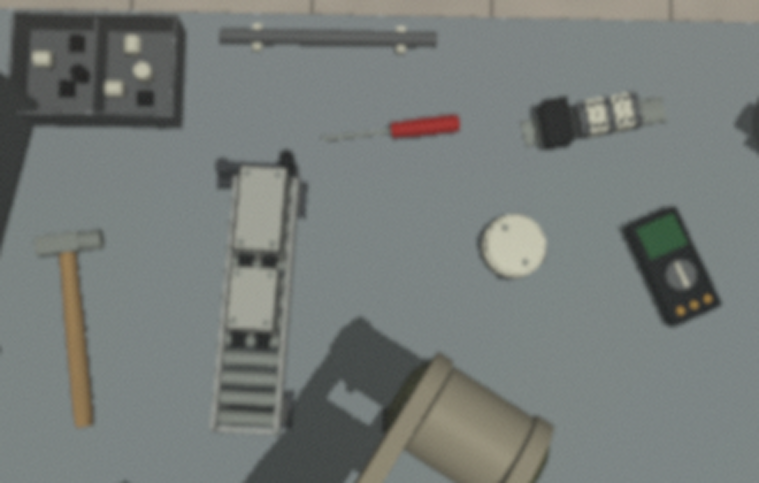

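```bash
python3 -c "
from rig import order
print(order.finish_job())"
```

```text
the job is handed in; nothing more can be done
None
```

The stop arm is fully across the lane and both enclosures are in place behind it. I handed the job in at about 22 s; no verdict is reported.

- **Stop arm:** I gripped the knob and swung it round until it pressed against its end. In the top view it measures at bed (-6, 32) mm, which is where the knob should be when the arm is closed.
- **Enclosures:** I set each one down level, pressed it lightly flat onto the rollers and let go. Each rolled down by itself with its glands uphill.
- **Long enclosure:** its centre is about 56 mm from the stop and 2–4 mm off mid-lane.
- **Short enclosure:** it lies against the long one's glands, about 172 mm from the stop and about 1 mm off mid-lane.
- **Lie and bystanders:** both enclosures lie flat and within about 2° of the lane's line. In the last picture the round box, screwdriver, meter and hammer look undisturbed. I judged those by eye and did not measure them.

**Disagreements:** the raw positions from the two cameras differed by about 5–8 mm. I corrected this with the knob grip and the final knob position. After that, the two cameras agreed within about 4 mm on the enclosures. The long enclosure's sideways reading is less certain, because its fitted outline came out a few millimetres too large, probably because it took in part of the knob.

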